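# Clamp a chopstick blank in its planing jig

## Robot

A 6-joint arm with a two-finger parallel gripper is mounted at the origin on the work surface. World frame = base frame: x ahead of the robot, y to its left, z up, the work surface at z = 0. Lengths are in m, angles in rad, forces in N, time in s.
With the tool pointing down it reaches from about 0.275 to 0.875 m from the base axis. Payload 12.5 kg.
Tool frame: the origin (TCP) lies midway between the tips of the shut fingers; the grasp point (between the pads) lies 19 mm behind it; z points along the fingers, y is the direction in which the jaws open and shut (so a half turn about z gives the same grasp; the last joint's range is limited). The gripper opens to 85 mm and grips with 20 to 120 N. Pads are 22 mm wide; open, the fingers measure 114 mm over their backs; the gripper's body (76 mm by 85 mm) begins 54 mm behind the grasp point. The pads swing forward as they close: fully open they stand 13 mm farther back than shut.
Start: joints at [-1.302, 0.351, 1.652, -0, 1.139, -0.085], TCP at [0.191, -0.516, 0.231] pointing down, gripper open.
Joint ranges: [-2.75, 2.75], [-0.79, 2.1], [0.01, 2.65], [-1.57, 4.71], [0.07, 3.14], [-2.87, 2.87]. Speed limits (rad/s): [2.22, 2.22, 2.79, 3.14, 3.14, 3.14].

## Interface

Orientations are given as a rotation vector (axis times angle).
In Python, from cell import arm gives the robot as it stands.
- The arm moves only by the tool play_rows, never from a script. Its argument "deltas" is a list of rows, each a list of 7 numbers: the turn, a rotation vector about the tool's x, y, z in degrees, then the shift along the tool's x, y, z in m, then the closure, from 0 (fully open) to 1 (shut). A call has 1 to 20 rows; each row shifts and turns the pose as measured when the row begins, along the tool's axes as they then stand; what a row does not reach is not made up. A row lasts 1/10 s, in which the tool goes at most 50 mm and 8.59 degrees, less where a joint would pass 70% of its speed; a pose out of reach is approached as far as the arm can. A call with a gripper value outside its range is refused whole. The fingers move at their own pace and stop on an object; "grip_force" is the grip in N (left out, the last holds). Time passes only in rows, so rows that do not move let the fingers close. It gives the time, the measured TCP pose, the force and the opening at its end, in the units of the state.
- arm.get_state(): the state, without advancing time (a new reading comes with each control period).
- arm.get_image(name): name is "side" or "top"; returns a dict with "img" (420x560x3 uint8, red, green, blue), "z_map" (420x560 float32, m along the optical axis (not along the pixel's ray), 0 where there is no reading), "K" (3x3 intrinsics, pixels), "world_to_cam" (4x4, takes a point from world to camera coordinates). Camera axes: x right, y up, looking along -z (the intrinsics and any distortion apply to the point x, -y, -z); pixel columns grow to the right and rows downward; lengths in m; the calibration is good to about 2 mm. A picture is of the moment at which its call begins.
- arm.hand_in(): hands the job in, once; it reports no verdict.
The state is a dict: "time": time; "joint_pos": joint angles; "joint_vel": joint speeds; "effort": joint torques, N m; "ee_pos": TCP position; "orientation": TCP orientation; "wrist_force": force on the tool from outside, world axes, zero at the start; "ft_torque": the same for the moment, N m; "opening": finger opening in m.
Only numpy, scipy, OpenCV 4.12 (cv2) and the standard library are available. Lean on these libraries where they do the work, as an engineer would, in place of code of your own. Each camera call takes 0.05 s, during which the arm holds its last target.

## Task

The wooden stick lying in the groove of the planing jig is ready to be planed: clamp it. With the fingers, push the steel clamp strap round by its upright post until it lies square across the groove against its stop, and only then push the cam lever on the strap fully down so that its rubber foot presses on the stick. Nothing needs to be picked up: do not lift or shift the stick, leave everything else on the table where it is, and finish clear with the clamp shut.

Things in the scene. Friction and masses are not known exactly. Their poses are not given: they have to be found in the camera images.
- jig: Planing jig, fixed to the table: a wooden board 120 (x) by 260 (y) by 18 mm with two rails on it, whose tops are 27 mm above the table. Between the rails the 14 mm wide groove runs along the jig's y at its x = 0; groove floor at 18 mm. Origin: centre of the underside, on the table; z up; its -x side roughly faces the robot. The pivot of the clamp strap is at jig (45, -30) mm.
- pivot (a point): Point on the vertical pivot axis of the strap, at the strap's underside, 46 mm above the table; fixed on the jig. The strap is a flat steel bar 18 mm wide and 6 mm thick, 46 to 52 mm above the table, reaching 137 mm from the pivot axis.
- strap (a joint): Angle of the clamp strap about its vertical pivot, rad: at 0 the strap points along the jig's +y, beside the groove; it grows anticlockwise seen from above; at 1.571 (its end stop) it points along the jig's -x, square across the groove, against a small upright wooden stop block at jig (-44, -45) mm, 52 mm tall. Starts between 0 and 0.45. It stays where it is left; pushing at the post takes about 2.5 N.
- post_top (a point): Top centre of the upright wooden post on the free end of the strap: round, 16 mm across, 40 mm tall, its axis 125 mm from the pivot axis; it stands from 52 to 92 mm above the table. Push its side to swing the strap.
- lever (a joint): Angle of the cam lever on the strap, rad: at 0 the lever leans up, 1.05 rad (60 degrees) above level, towards the strap's free end; it grows as the lever goes down, and at 1.05 (its end stop) the lever lies level along the strap, pointing to the free end. Starts between 0 and 0.12. It stays where it is left; pushing at the knob takes about 3 to 6 N.
- lever_axis (a point): Middle of the cam lever's level hinge axis: on the strap's centre line 45 mm from the pivot axis, 64 mm above the table. The axis is square to the strap.
- lever_knob (a point): Centre of the black ball knob, 20 mm across, at the end of the cam lever, 50 mm from the lever's axis; about 107 mm above the table with the lever up, 64 mm when fully down. The lever's rod is 10 mm thick.
- pad: Rubber foot, 14 mm across, under the strap below the cam lever; origin at the centre of its underside. The cam lowers it by 9 mm: with the lever up it hangs 6 mm above the stick, with the lever down and the strap across the groove it presses the stick with about 12 N.
- blank: The wooden stick in the groove, 12 by 230 by 12 mm, 25 g, loose, along the jig's y; its origin is the centre of its underside, on the groove floor; its top is 30 mm above the table.
- spare_a: Bystander: loose stick, 12 by 230 by 12 mm, lying on the table beyond the jig; origin at the centre of its underside.
- spare_b: Bystander: loose dark stick, 12 by 200 by 12 mm, lying beyond the jig; origin at the centre of its underside.
- sander: Bystander: cork sanding block, 50 by 90 by 28 mm, lying in front of the jig; origin at the centre of its underside.
- plane: Bystander: wooden hand plane, 55 by 200 mm, 34 mm tall with a blade standing to about 70 mm, to one side of the jig; origin at the centre of its underside.
- mug: Bystander: white mug, 76 mm across, 85 mm tall, to one side of the jig; origin at the centre of its underside.
- oil: Bystander: amber bottle, 52 mm across, 130 mm tall, to one side of the jig; origin at the centre of its underside.
Mind the look-alikes: they are no part of the job. What is shaped like the blank but blue or turquoise is not meant.

How it is judged:
On the way, in this order (a step that is already met when the one before it is completed fails the run):
1. the strap is swung square across the groove while the lever is still up (value of joint strap above 1.48 rad and value of joint lever below 0.4 rad), for 0.2 s.
2. the cam lever is pushed fully down, the foot pressing on the stick (value of joint strap above 1.48 rad and value of joint lever above 0.95 rad and contact force between pad and blank above 4 N), for 0.2 s.
At the end, for the whole second after the job is handed in: The strap stands across the groove within 0.09 rad of its stop, the lever is within 0.1 rad of fully down, the foot presses the stick with more than 4 N, and the stick lies still on the groove floor, less than 15 mm from where it started (all of step 2 and z of blank in the frame of jig between 0.015 and 0.021 m and angle between the y axis of blank and the y axis of jig, either way round below 0.06 rad and distance of blank from where it was at the start of the episode below 0.015 m and linear speed of blank below 0.02 m/s); the robot touches nothing.
It fails at once if the cam lever is pushed down before the strap is across (value of joint lever above 0.5 rad and value of joint strap below 1.4 rad).
It fails at once if the stick is lifted or shifted (z of blank in the frame of jig above 0.026 m or distance of blank from where it was at the start of the episode above 0.02 m).
It fails at once if another thing on the table is moved by more than 25 mm or lifted (distance of any of spare_a, spare_b, sander, plane, mug, oil from where it was at the start of the episode above 0.025 m).
It also fails if it takes over 48 s, if anything falls off the work surface, if the arm or the gripper's body presses on something with over 40 N, if the wrist force passes 120 N, or if a joint passes its speed limit or range.

## Working session

There is one attempt and no reset: what is moved stays moved. The work goes in short steps, Python scripts to look and compute and a tool call to move; the robot and the scene stay as the last step left them, time stands still between calls to the robot, and variables do not carry over. Pictures are saved under pics/ and viewed, and the job is handed in when it is done.

Besides the shell and the picture viewer there is one more tool, called in YAML: its name, and indented under it one key for each argument. play_rows: Moves the arm, as the interface text tells. Its arguments: {"type":"object","properties":{"deltas":{"type":"array","items":{"type":"array","items":{"type":"number"}}},"grip_force":{"type":"number"}},"required":["deltas"]}

```bash
mkdir -p pics; ls; python3 - <<'E'
from cell import arm
import cv2,numpy as np
s=arm.get_state();print({k:np.round(v,3).tolist() for k,v in s.items()})
for n in("side","top"):
    d=arm.get_image(n);np.savez(f"{n}0.npz",**d)
    cv2.imwrite(f"pics/{n}0.png",d["img"][:,:,::-1]);print(n,d["K"].tolist(),np.round(d["world_to_cam"],4).tolist(),[k for k in d])
E
```

```text
pics
{'time': 0.0, 'joint_pos': [-1.302, 0.351, 1.652, -0.0, 1.139, -0.085], 'joint_vel': [-0.001, -0.001, -0.0, 0.0, 0.001, 0.002], 'effort': [-0.001, -50.611, -29.141, -0.0, 0.004, -0.0], 'ee_pos': [0.19, -0.516, 0.231], 'orientation': [-3.091, -0.553, 0.0], 'wrist_force': [-0.158, 0.002, 0.404], 'ft_torque': [0.01, -0.025, 0.057], 'opening': 0.085}
side [[386.3092791136965, 0.0, 283.0888296976806], [0.0, 386.3092791136965, 211.7184796979751], [0.0, 0.0, 1.0]] [[0.996, -0.0889, 0.0037, -0.4376], [0.0633, 0.7371, 0.6728, -0.0887], [-0.0625, -0.6699, 0.7398, -0.9849], [0.0, 0.0, 0.0, 1.0]] ['img', 'z_map', 'K', 'world_to_cam']
top [[394.3850957144639, 0.0, 277.277773779095], [0.0, 394.3850957144639, 216.9348185490619], [0.0, 0.0, 1.0]] [[-0.0003, -1.0, -0.0015, -0.0045], [0.9838, -0.0006, 0.1793, -0.4353], [-0.1793, -0.0014, 0.9838, -1.0612], [0.0, 0.0, 0.0, 1.0]] ['img', 'z_map', 'K', 'world_to_cam']
```

View pics/side0.png

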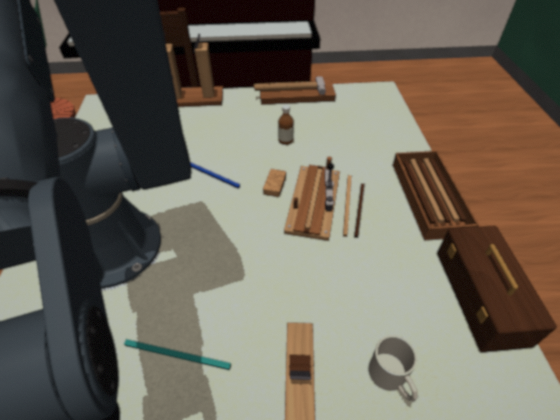

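View pics/top0.png

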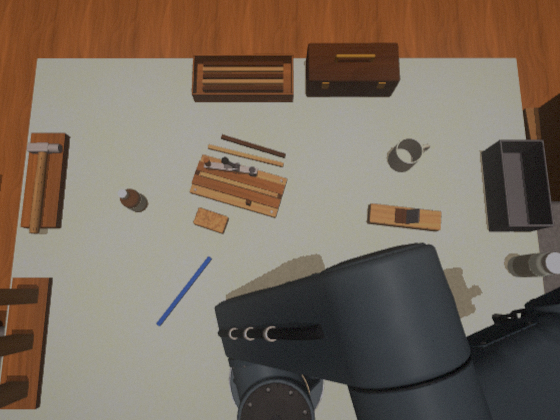

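The jig is at about (240,188) in top and (315,200) in side. I'll enlarge both.

```bash
cat > h.py <<'E'
import numpy as np,cv2
def ray(d,u,v,z=None):
    K=d["K"];W=d["world_to_cam"]
    p=np.array([(u-K[0,2])/K[0,0],-(v-K[1,2])/K[1,1],-1.0])
    R=W[:3,:3];t=W[:3,3];c=-R.T@t;r=R.T@p
    return c+r*((z-c[2])/r[2])
def proj(d,P):
    K=d["K"];W=d["world_to_cam"];q=W[:3,:3]@np.asarray(P,float)+W[:3,3]
    return np.array([K[0,0]*q[0]/-q[2]+K[0,2],K[1,1]*-q[1]/-q[2]+K[1,2]])
def depthpt(d,u,v):
    z=d["z_map"][v,u];K=d["K"];W=d["world_to_cam"]
    q=np.array([(u-K[0,2])/K[0,0]*z,-(v-K[1,2])/K[1,1]*z,-z]);return W[:3,:3].T@(q-W[:3,3])
E
python3 - <<'E'
import numpy as np,cv2
t=np.load("top0.npz")["img"][130:240,175:305,::-1];s=np.load("side0.npz")["img"][150:245,275:375,::-1]
cv2.imwrite("pics/topc.png",cv2.resize(t,None,fx=6,fy=5.4545,interpolation=2) if 0 else cv2.resize(t,None,fx=5,fy=5,interpolation=2))
cv2.imwrite("pics/sidec.png",cv2.resize(s,None,fx=6,fy=6,interpolation=2))
E
```

```text
(no output)
```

View pics/topc.png

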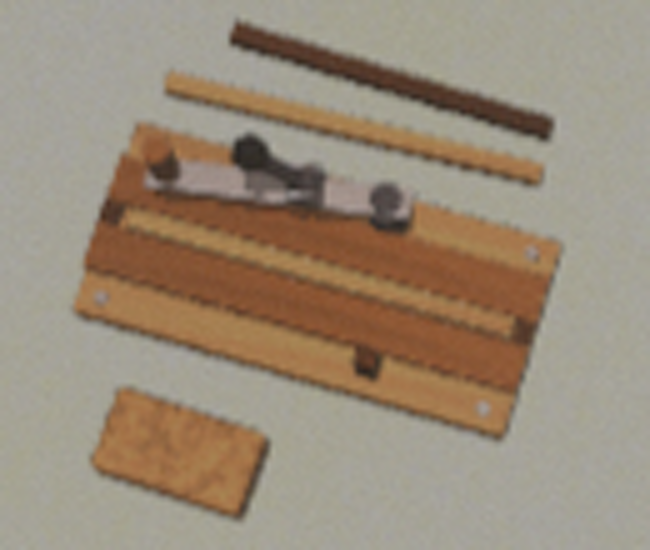

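View pics/sidec.png

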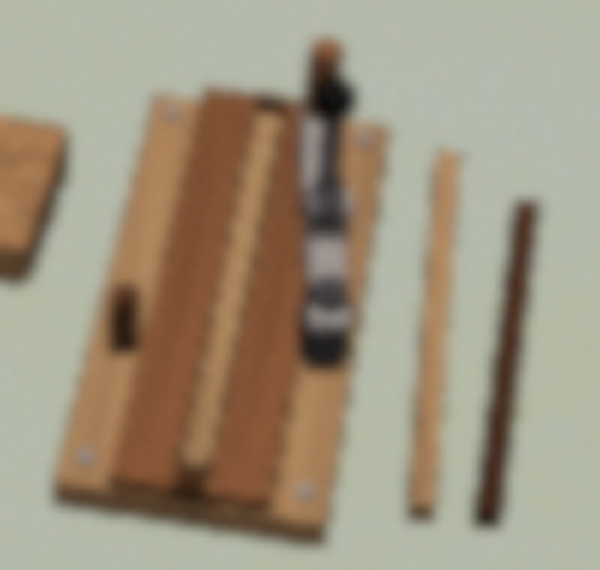

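```bash
cat > fit.py <<'E'
from h import *
from scipy.optimize import least_squares
T=dict(np.load("top0.npz"));S=dict(np.load("side0.npz"))
tp=lambda U,V:((U+.5)/5-.5+175,(V+.5)/5-.5+130)
sp=lambda U,V:((U+.5)/6-.5+275,(V+.5)/6-.5+150)
C=[(60,130),(60,-130),(-60,-130),(-60,130)]
obs=[(T,c,tp(*p)) for c,p in zip(C,[(138,123),(561,243),(503,438),(77,315)])]+[(S,c,sp(*p)) for c,p in zip([C[3],C[0],C[2],C[1]],[(152,97),(388,127),(57,490),(325,528)])]
def J(q,x,y,z):
    c,s=np.cos(q[2]),np.sin(q[2]);x,y=x/1e3,y/1e3
    return np.array([q[0]+c*x-s*y,q[1]+s*x+c*y,z/1e3])
E
python3 - <<'E'
from fit import *
for sel in (obs,obs[:4],obs[4:]):
    r=least_squares(lambda q:np.concatenate([proj(d,J(q,*c,18))-p for d,c,p in sel]),[.55,.1,0])
    print(np.round(r.x,4),np.round(r.fun,1))
    q=r.x
    if sel is obs: np.save("q.npy",q)
q=np.load("q.npy")
a=proj
# strap pts: post top and pivot
def strap(z,uvs):
    for d,uv in uvs:
        P=ray(d,*uv,z); p=J(q,45,-30,0)
        v=P[:2]-p[:2]; ang=np.arctan2(v[1],v[0])-q[2]-np.pi/2
        print("z",z,np.round(P,4),"r",round(np.hypot(*v),4),"ang",round(ang,3))
strap(.092,[(T,tp(160,152)),(S,sp(325,45))])
strap(.107,[(T,tp(250,152)),(S,sp(335,98))])
print("pivot",J(q,45,-30,46),"stop",J(q,-44,-45,52))
for n,d in(("T",T),("S",S)): print(n,[np.round(proj(d,J(q,*p)),1).tolist() for p in[(45,-30,52),(-44,-45,52),(0,0,30)]])
E
```

```text
[ 0.5329  0.1076 -0.2827] [-0.1 -0.2  0.6 -0.4  0.6 -0.2 -0.9 -0.3 -0.4 -0.1 -0.1  0.2 -1.1 -0.5
  0.5  0.3]
[ 0.5321  0.1077 -0.2844] [-0.1  0.   0.5 -0.   0.5  0.1 -1.  -0.2]
[ 0.5336  0.1075 -0.2816] [-0.2 -0.   0.1  0.1 -0.8 -0.5  0.8  0.3]
z 0.092 [0.5836 0.1879 0.092 ] r 0.1227 ang 0.153
z 0.092 [0.5849 0.194  0.092 ] r 0.1289 ang 0.15
z 0.107 [0.5785 0.1367 0.107 ] r 0.0713 ang 0.131
z 0.107 [0.5787 0.1395 0.107 ] r 0.0741 ang 0.134
pivot [0.56774918 0.0662317  0.046     ] stop [0.47809721 0.07664923 0.052     ]
T [[252.1, 169.9], [248.0, 201.0], [238.0, 183.9]]
S [[329.1, 200.0], [295.1, 199.3], [313.4, 195.6]]
```

Jig fit: origin (0.533, 0.108), yaw −0.283, with both cameras agreeing within 2 mm. The strap is at about 0.15 rad. The radii measure 0.123–0.129 for the post (0.125 expected) and about 0.072 for the knob (0.070 expected), so they match. Next I shut the fingers, turn, and travel to the far side of the post.

play_rows:
  deltas:
    - [0,0,7,0,0,0,1]
    - [0,0,7,0,0,0,1]
    - [0,0,7,0,0,0,1]
    - [0,0,7,0,0,0,1]
    - [0,0,0,0.0193,-0.0442,0,1]
    - [0,0,0,0.0193,-0.0442,0,1]
    - [0,0,0,0.0193,-0.0442,0,1]
    - [0,0,0,0.0193,-0.0442,0,1]
    - [0,0,0,0.0193,-0.0442,0,1]
    - [0,0,0,0.0193,-0.0442,0,1]
    - [0,0,0,0.0193,-0.0442,0,1]
    - [0,0,0,0.0193,-0.0442,0,1]
    - [0,0,0,0.0193,-0.0442,0,1]
    - [0,0,0,0.0193,-0.0442,0,1]
    - [0,0,0,0.0193,-0.0442,0,1]
    - [0,0,0,0.0193,-0.0442,0,1]
  grip_force: 40

```text
time: 1.7
ee_pos: [0.5082, -0.0122, 0.2291]
orientation: [-3.126, 0.258, 0.004]
wrist_force: [1.2, -0.3, 0.3]
opening: 0.0
```

```bash
cat > st.py <<'E'
from fit import *
from cell import arm
from scipy.spatial.transform import Rotation as Ro
q=np.load("q.npy")
def st(goal=None):
    s=arm.get_state();R=Ro.from_rotvec(s["orientation"]).as_matrix();p=np.array(s["ee_pos"])
    print("t",round(s["time"],2),"p",np.round(p,4),"yaw",round(np.degrees(np.arctan2(R[1,0],R[0,0])),1),"toolz",np.round(R[:,2],3),"F",np.round(s["wrist_force"],1),"open",round(s["opening"],4),"j6",round(s["joint_pos"][5],2))
    d=p-J(q,45,-30,0);c,n=np.cos(q[2]),np.sin(q[2]);a=c*d[0]+n*d[1];b=-n*d[0]+c*d[1]
    print("rel pivot r",round(np.hypot(a,b),4),"ang",round(np.arctan2(-a,b),3))
    if goal is not None: print("delta tool",np.round(R.T@(np.array(goal)-p),4))
    return s
def sp_pt(ang,r,off,z): # point at strap angle, radius r, offset behind push
    return J(q,45-r*np.sin(ang)+off*np.cos(ang),-30+r*np.cos(ang)+off*np.sin(ang),z)
E
python3 -c "
from st import *
print(sp_pt(.15,125,31,66)); st(sp_pt(.15,125,31,66))"
```

```text
[0.61500963 0.18603342 0.066     ]
t 1.7 p [ 0.5082 -0.0122  0.2291] yaw -9.4 toolz [-0.002  0.005 -1.   ] F [ 1.2 -0.3  0.3] open 0.0 j6 1.62
rel pivot r 0.0984 ang 2.775
delta tool [ 0.0733 -0.2123  0.1638]
```

play_rows:
  deltas:
    - [0,0,-2,0.0147,-0.0425,0,1]
    - [0,0,0,0.0147,-0.0425,0,1]
    - [0,0,0,0.0147,-0.0425,0,1]
    - [0,0,0,0.0147,-0.0425,0,1]
    - [0,0,0,0.0147,-0.0425,0,1]
    - [0,0,0,0,0,0.04,1]
    - [0,0,0,0,0,0.02,1]
    - [0,0,0,0,0,0,1]

```text
time: 2.5
ee_pos: [0.6134, 0.2051, 0.1652]
orientation: [-3.131, 0.19, 0.006]
wrist_force: [0.3, -0.4, 0.4]
opening: 0.0002
```

```bash
python3 -c "
from st import *
st(sp_pt(.15,125,31,66))
for n in('side','top'):
    d=arm.get_image(n);p=proj(d,J(q,20,40,60)).astype(int)
    c=d['img'][p[1]-60:p[1]+60,p[0]-75:p[0]+75,::-1];cv2.imwrite(f'pics/{n}1.png',cv2.resize(c,None,fx=5,fy=5,interpolation=2))
"
```

```text
t 2.5 p [0.6134 0.2051 0.1652] yaw -6.9 toolz [-0.004  0.005 -1.   ] F [ 0.3 -0.4  0.4] open 0.0002 j6 1.94
rel pivot r 0.1462 ang -0.035
delta tool [0.0043 0.0192 0.0991]
```

View pics/side1.png

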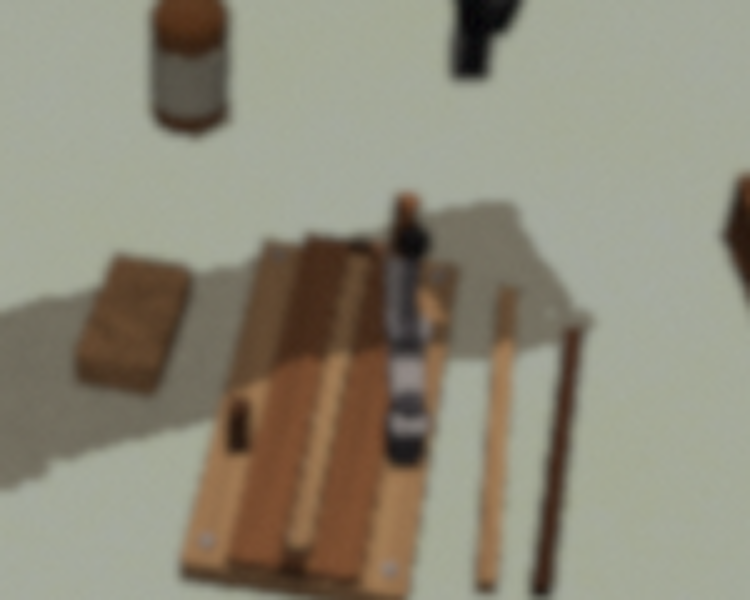

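The side view shows the fingers above and behind the post, with the strap untouched. I correct the overshoot and go down.

play_rows:
  deltas:
    - [0,0,0,0.004,0.019,0,1]
    - [0,0,0,0,0,0.03,1]
    - [0,0,0,0,0,0.03,1]
    - [0,0,0,0,0,0.02,1]
    - [0,0,0,0,0,0.01,1]
    - [0,0,0,0,0,0,1]

```text
time: 3.2
ee_pos: [0.6214, 0.1794, 0.0848]
orientation: [-3.127, 0.197, -0.02]
wrist_force: [0.2, -0.6, 0.2]
opening: 0.0005
```

```bash
python3 -c "
from st import *
st(sp_pt(.15,125,19,66))
for n in('side','top'):
    d=arm.get_image(n);p=proj(d,J(q,20,40,60)).astype(int)
    c=d['img'][p[1]-60:p[1]+60,p[0]-75:p[0]+75,::-1];cv2.imwrite(f'pics/{n}2.png',cv2.resize(c,None,fx=5,fy=5,interpolation=2))
"
```

```text
t 3.2 p [0.6214 0.1794 0.0848] yaw -7.2 toolz [ 0.013  0.008 -1.   ] F [ 0.2 -0.6  0.2] open 0.0005 j6 1.9
rel pivot r 0.1252 ang -0.16
delta tool [-0.0194 -0.0057  0.0187]
```

View pics/side2.png

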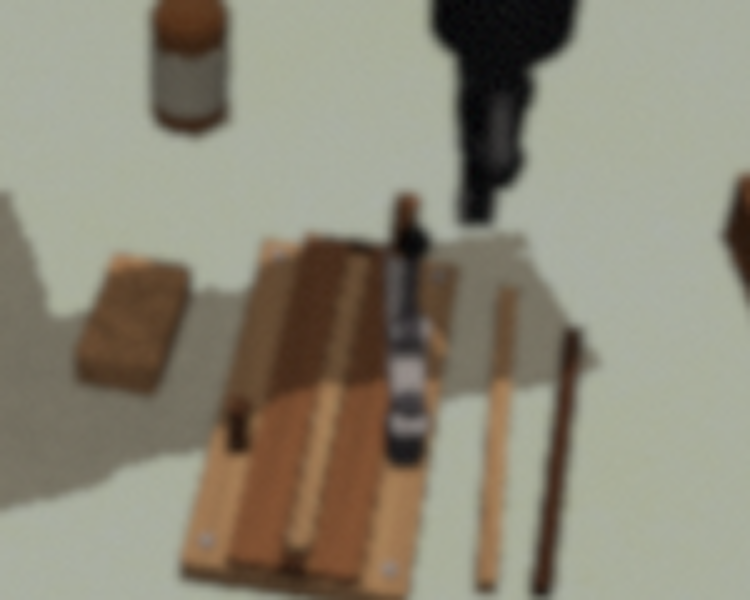

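View pics/top2.png

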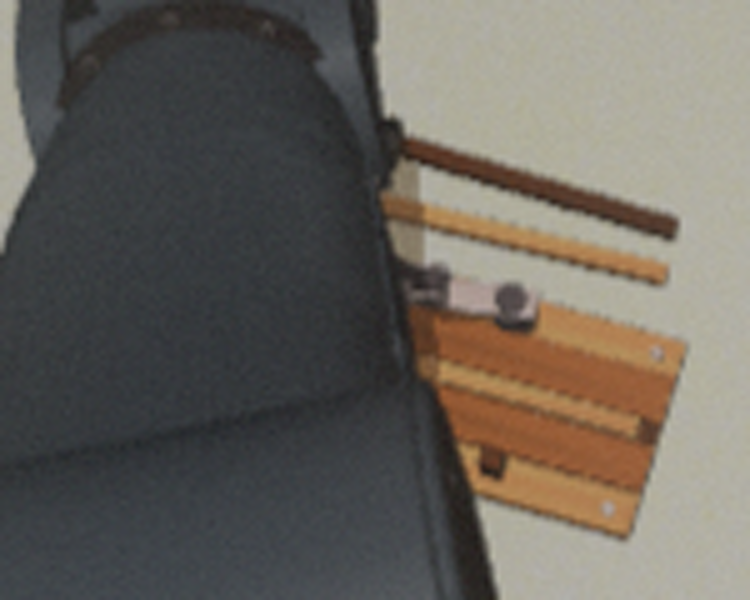

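The side view shows the tips at crop (478,215), clear on the far side of the post at (407,205). Going down 19 mm and then in to touch.

play_rows:
  deltas:
    - [0,0,0,0,-0.006,0.01,1]
    - [0,0,0,0,0,0.009,1]
    - [0,0,0,0,0,0,1]
    - [0,0,0,-0.008,0,0,1]
    - [0,0,0,-0.006,0,0,1]
    - [0,0,0,0,0,0,1]

```text
time: 3.9
ee_pos: [0.6094, 0.189, 0.0686]
orientation: [-3.125, 0.196, -0.029]
wrist_force: [0.0, 0.4, 0.2]
opening: -0.0001
```

```bash
python3 -c "
from st import *
st(sp_pt(.15,125,19,66))
"
```

```text
t 3.9 p [0.6094 0.189  0.0686] yaw -7.2 toolz [ 0.019  0.009 -1.   ] F [0.  0.4 0.2] open -0.0001 j6 1.92
rel pivot r 0.1296 ang -0.045
delta tool [-0.0061  0.0022  0.0025]
```

play_rows:
  deltas:
    - [0,0,0,-0.005,0.001,0.002,1]
    - [0,0,-3,-0.0066,-0.0008,0,1]
    - [0,0,-3,-0.0066,-0.0008,0,1]
    - [0,0,-3,-0.0066,-0.0008,0,1]
    - [0,0,-3,-0.0066,-0.0008,0,1]
    - [0,0,-3,-0.0066,-0.0008,0,1]
    - [0,0,-3,-0.0066,-0.0008,0,1]
    - [0,0,-3,-0.0066,-0.0008,0,1]

```text
time: 4.7
ee_pos: [0.5588, 0.1933, 0.0671]
orientation: [-3.108, -0.398, -0.05]
wrist_force: [2.0, 1.4, -1.5]
opening: 0.0001
```

```bash
python3 -c "
from st import *
st()
for n in('side',):
    d=arm.get_image(n);p=proj(d,J(q,0,40,60)).astype(int)
    c=d['img'][p[1]-60:p[1]+60,p[0]-75:p[0]+75,::-1];cv2.imwrite(f'pics/{n}3.png',cv2.resize(c,None,fx=5,fy=5,interpolation=2))
"
```

```text
t 4.7 p [0.5588 0.1933 0.0671] yaw 14.6 toolz [ 0.031  0.012 -0.999] F [ 2.   1.4 -1.5] open 0.0001 j6 1.56
rel pivot r 0.1274 ang 0.353
```

View pics/side3.png

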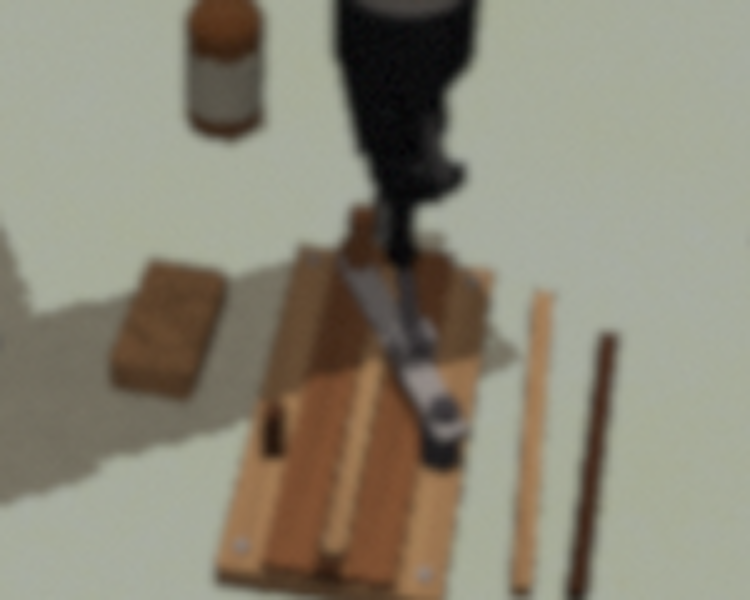

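The post is being pushed and the strap is at about 0.5, with the lever still up. I continue the arc and take out the slight tilt.

play_rows:
  deltas:
    - [0,-1,-2,-0.0066,-0.0005,0,1]
    - [0,-1,-2,-0.0066,-0.0005,0,1]
    - [0,0,-3,-0.0066,-0.0008,0,1]
    - [0,0,-3,-0.0066,-0.0008,0,1]
    - [0,0,-3,-0.0066,-0.0008,0,1]
    - [0,0,-3,-0.0066,-0.0008,0,1]
    - [0,0,-3,-0.0066,-0.0008,0,1]
    - [0,0,-3,-0.0066,-0.0008,0,1]

```text
time: 5.55
ee_pos: [0.5087, 0.1777, 0.0675]
orientation: [-2.976, -0.998, -0.008]
wrist_force: [2.6, 0.9, -1.9]
opening: -0.0
```

```bash
python3 -c "
from st import *
st()
"
```

```text
t 5.55 p [0.5087 0.1777 0.0675] yaw 37.1 toolz [ 0.004  0.004 -1.   ] F [ 2.6  0.9 -1.9] open -0.0 j6 1.17
rel pivot r 0.1261 ang 0.769
```

play_rows:
  deltas:
    - [0,0,-3,-0.0066,-0.0009,0,1]
    - [0,0,-3,-0.0066,-0.0009,0,1]
    - [0,0,-3,-0.0066,-0.0009,0,1]
    - [0,0,-3,-0.0066,-0.0009,0,1]
    - [0,0,-3,-0.0066,-0.0009,0,1]
    - [0,0,-3,-0.0066,-0.0009,0,1]
    - [0,0,-3,-0.0066,-0.0009,0,1]
    - [0,0,-3,-0.0066,-0.0009,0,1]

```text
time: 6.35
ee_pos: [0.4693, 0.1437, 0.068]
orientation: [2.699, 1.607, 0.023]
wrist_force: [1.1, 1.7, -1.9]
opening: 0.0
```

```bash
python3 -c "
from st import *
st()
for n in('side',):
    d=arm.get_image(n);p=proj(d,J(q,0,40,60)).astype(int)
    c=d['img'][p[1]-60:p[1]+60,p[0]-75:p[0]+75,::-1];cv2.imwrite(f'pics/{n}4.png',cv2.resize(c,None,fx=5,fy=5,interpolation=2))
"
```

```text
t 6.35 p [0.4693 0.1437 0.068 ] yaw 61.5 toolz [ 0.013  0.007 -1.   ] F [ 1.1  1.7 -1.9] open 0.0 j6 0.69
rel pivot r 0.1252 ang 1.187
```

View pics/side4.png

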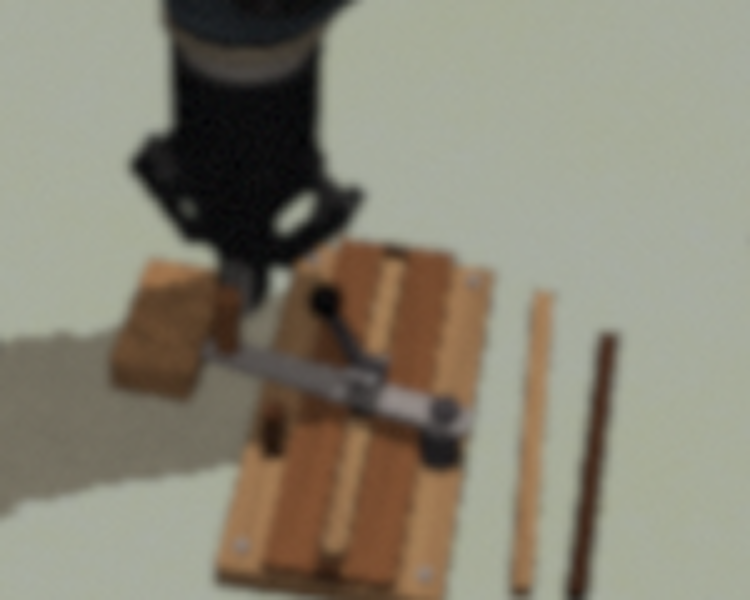

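The strap is at about 1.34 with the lever still up. Now the finish, slowly, to the stop.

play_rows:
  deltas:
    - [0,0,-2,-0.0045,-0.0006,0,1]
    - [0,0,-2,-0.0045,-0.0006,0,1]
    - [0,0,-2,-0.0045,-0.0006,0,1]
    - [0,0,-2,-0.0045,-0.0006,0,1]
    - [0,0,-2,-0.0045,-0.0006,0,1]
    - [0,0,-1,-0.004,-0.0003,0,1]
    - [0,0,0,-0.003,0,0,1]

```text
time: 7.1
ee_pos: [0.4565, 0.1212, 0.0684]
orientation: [-2.539, -1.849, -0.039]
wrist_force: [5.3, 47.5, -11.8]
opening: -0.0003
```

```bash
python3 -c "
from st import *
st(sp_pt(1.571,125,19,66))
"
```

```text
t 7.1 p [0.4565 0.1212 0.0684] yaw 72.1 toolz [ 0.02   0.015 -1.   ] F [  5.3  47.5 -11.8] open -0.0003 j6 0.45
rel pivot r 0.1241 ang 1.394
delta tool [-0.0029 -0.0028  0.0023]
```

47 N means the stop is reached. I ease back to a light touch, then retreat and look.

play_rows:
  deltas:
    - [0,0,0,0.001,0,0,1]
    - [0,0,0,0.0,0,0,1]
    - [0,0,0,0,0,0,1]
    - [0,0,0,0.01,0,0,1]
    - [0,0,0,0.02,0,0,1]
    - [0,0,0,0.01,0,-0.02,1]
    - [0,0,0,0,0,-0.04,1]
    - [0,0,0,0,0,-0.03,1]
    - [0,0,0,0,0,0,1]

```text
time: 8.0
ee_pos: [0.4685, 0.1627, 0.1623]
orientation: [-2.546, -1.838, -0.036]
wrist_force: [0.3, -1.0, 0.1]
opening: 0.0003
```

```bash
python3 -c "
from st import *
st(sp_pt(1.571,70,0,122))
d=arm.get_image('side');np.savez('side5.npz',**d)
p=(313,196)
c=d['img'][p[1]-60:p[1]+60,p[0]-75:p[0]+75,::-1];cv2.imwrite('pics/side5.png',cv2.resize(c,None,fx=5,fy=5,interpolation=2))
f=lambda P:((proj(d,P)-[p[0]-75,p[1]-60]+.5)*5).round().tolist()
for a in(1.4,1.48,1.571):print(a,'post top',f(sp_pt(a,125,0,92)),'knob',f(sp_pt(a,70,0,107)))
"
```

```text
t 8.0 p [0.4685 0.1627 0.1623] yaw 71.7 toolz [ 0.018  0.015 -1.   ] F [ 0.3 -1.   0.1] open 0.0003 j6 0.55
rel pivot r 0.1384 ang 1.082
delta tool [-0.0638  0.0541  0.0397]
1.4 post top [238.0, 209.0] knob [338.0, 214.0]
1.48 post top [232.0, 222.0] knob [335.0, 221.0]
1.571 post top [227.0, 236.0] knob [332.0, 229.0]
```

View pics/side5.png

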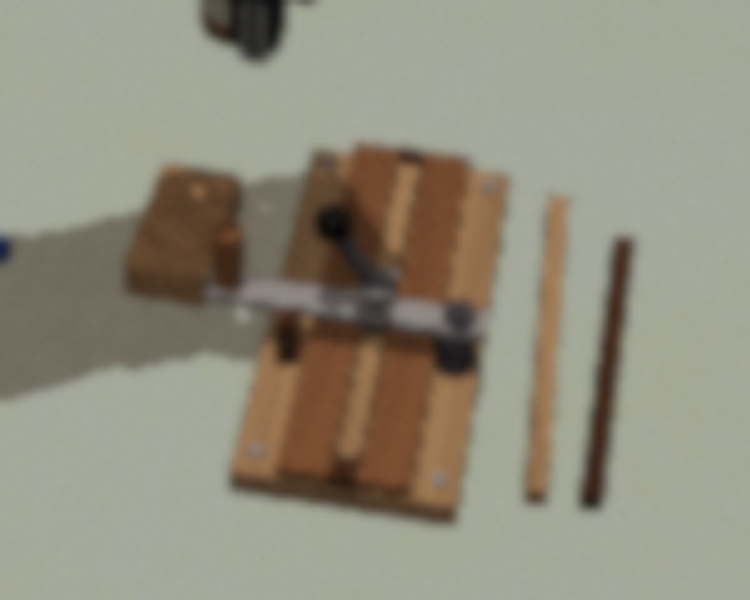

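Post top at crop (229,234) matches the prediction for 1.571, (227,236). The strap sits against its stop block at (288,345), with the lever up and its knob at (332,222). Next I move over the knob.

play_rows:
  deltas:
    - [0.7,-1.1,0,-0.03,0.025,0,1]
    - [0,0,0,-0.02,0.018,0,1]
    - [0,0,0,-0.008,0.005,0,1]
    - [0,0,0,0,0,0,1]

```text
time: 8.45
ee_pos: [0.4945, 0.0913, 0.1572]
orientation: [-2.545, -1.837, 0.01]
wrist_force: [-0.4, 0.6, -0.2]
opening: -0.0002
```

```bash
python3 -c "
from st import *
st(sp_pt(1.571,73,0,122))
"
```

```text
t 8.45 p [0.4945 0.0913 0.1572] yaw 71.7 toolz [-0.007 -0.001 -1.   ] F [-0.4  0.6 -0.2] open -0.0002 j6 0.41
rel pivot r 0.0774 ang 1.523
delta tool [-0.0034  0.0047  0.0352]
```

play_rows:
  deltas:
    - [0,0,0,-0.0034,0.0047,0.01,1]
    - [0,0,0,0,0,0.015,1]
    - [0,0,0,0,0,0.006,1]
    - [0,0,0,0,0,0,1]

```text
time: 8.85
ee_pos: [0.4962, 0.0884, 0.1223]
orientation: [-2.542, -1.837, 0.014]
wrist_force: [-0.4, -0.4, -0.1]
opening: -0.0003
```

```bash
python3 -c "
from st import *
st(sp_pt(1.571,73,0,117))
d=arm.get_image('side')
p=(313,196)
c=d['img'][p[1]-60:p[1]+60,p[0]-75:p[0]+75,::-1];cv2.imwrite('pics/side6.png',cv2.resize(c,None,fx=5,fy=5,interpolation=2))
"
```

```text
t 8.85 p [0.4962 0.0884 0.1223] yaw 71.7 toolz [-0.01  -0.001 -1.   ] F [-0.4 -0.4 -0.1] open -0.0003 j6 0.4
rel pivot r 0.0749 ang 1.553
delta tool [-0.0013  0.002   0.0053]
```

View pics/side6.png

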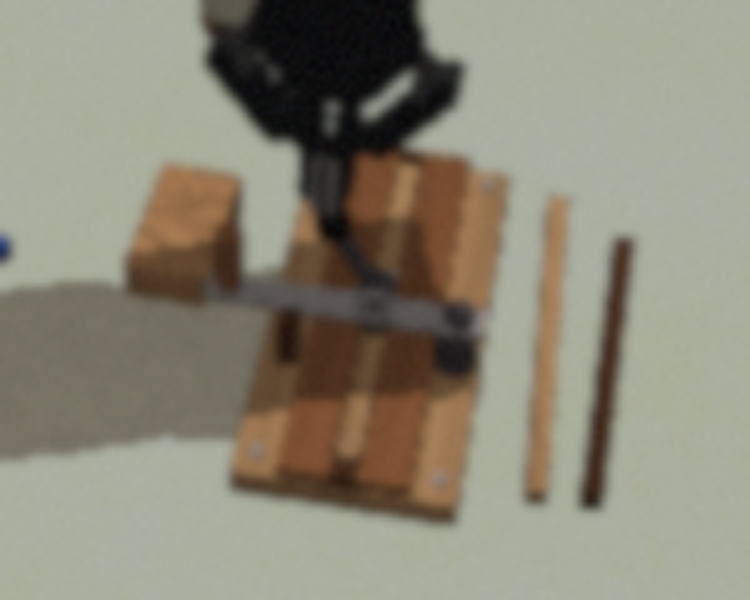

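The fingertips stand on top of the knob at crop (335,215). I push down along its arc.

play_rows:
  deltas:
    - [0,0,0,-0.0013,0,0.003,1]
    - [0,0,0,0,0,0.003,1]
    - [0,0,0,0,-0.002,0.003,1]
    - [0,0,0,0,-0.002,0.003,1]
    - [0,0,0,0,-0.002,0.003,1]
    - [0,0,0,0,-0.0014,0.003,1]
    - [0,0,0,0,-0.0014,0.003,1]
    - [0,0,0,0,-0.0014,0.003,1]

```text
time: 9.7
ee_pos: [0.4807, 0.0923, 0.1047]
orientation: [-2.536, -1.835, 0.024]
wrist_force: [-8.9, 2.1, 11.8]
opening: -0.0001
```

```bash
python3 -c "
from st import *
s=st()
z=s['ee_pos'][2]-.074;b=np.arcsin(z/.05);print('lever~',1.047-b,'knob r',45+50*np.cos(b));st(sp_pt(1.571,45+50*np.cos(b),0,100))
d=arm.get_image('side')
p=(313,196)
c=d['img'][p[1]-60:p[1]+60,p[0]-75:p[0]+75,::-1];cv2.imwrite('pics/side7.png',cv2.resize(c,None,fx=5,fy=5,interpolation=2))
"
```

```text
t 9.7 p [0.4807 0.0923 0.1047] yaw 71.8 toolz [-0.019  0.    -1.   ] F [-8.9  2.1 11.8] open -0.0001 j6 0.41
rel pivot r 0.0909 ang 1.563
lever~ 0.38492561297512784 knob r 84.43593455335801
t 9.7 p [0.4807 0.0923 0.1047] yaw 71.8 toolz [-0.019  0.    -1.   ] F [-8.9  2.1 11.8] open -0.0001 j6 0.41
rel pivot r 0.0909 ang 1.563
delta tool [-0.0005  0.0066  0.0046]
```

View pics/side7.png

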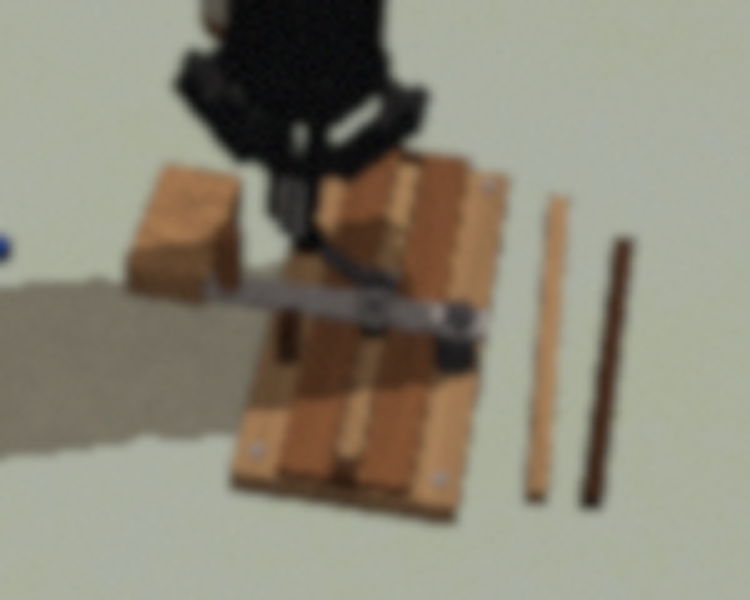

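play_rows:
  deltas:
    - [-0.5,0.2,0,0,0.001,0.003,1]
    - [-0.5,0.2,0,0,0.001,0.003,1]
    - [0,0,0,0,0.0005,0.003,1]
    - [0,0,0,0,0,0.003,1]
    - [0,0,0,0,0,0.003,1]
    - [0,0,0,0,0,0.003,1]

```text
time: 10.35
ee_pos: [0.4689, 0.0956, 0.087]
orientation: [-2.528, -1.827, 0.031]
wrist_force: [-5.9, 3.2, 5.6]
opening: 0.0004
```

```bash
python3 -c "
from st import *
s=st()
z=s['ee_pos'][2]-.074;b=np.arcsin(z/.05);print('lever~',1.047-b,'knob r',45+50*np.cos(b))
"
```

```text
t 10.35 p [0.4689 0.0956 0.087 ] yaw 71.7 toolz [-0.029  0.006 -1.   ] F [-5.9  3.2  5.6] open 0.0004 j6 0.41
rel pivot r 0.1031 ang 1.564
lever~ 0.783447521778973 knob r 93.27353045152
```

The tool has crept outward to r = 103, close to the post. I lift off, recentre at r ≈ 88, level the tool and resume.

play_rows:
  deltas:
    - [0,0,0,0,0.003,-0.012,1]
    - [-1.5,0.7,0,0,0.01,-0.005,1]
    - [0,0,0,0,0.003,0,1]
    - [0,0,0,0,0,0,1]

```text
time: 10.75
ee_pos: [0.4853, 0.0904, 0.1039]
orientation: [-2.541, -1.837, -0.013]
wrist_force: [-0.7, -0.5, 0.2]
opening: -0.0
```

```bash
python3 -c "
from st import *
s=st(sp_pt(1.571,88,0,87))
"
```

```text
t 10.75 p [0.4853 0.0904 0.1039] yaw 71.7 toolz [ 0.003  0.01  -1.   ] F [-0.7 -0.5  0.2] open -0.0 j6 0.39
rel pivot r 0.0859 ang 1.568
delta tool [-0.0005 -0.002   0.0169]
```

play_rows:
  deltas:
    - [0,0,0,0,0,0.008,1]
    - [0,0,0,0,0,0.007,1]
    - [0,0,0,0,0.0005,0.003,1]
    - [0,0,0,0,0.001,0.003,1]
    - [0,0,0,0,0.001,0.003,1]
    - [0,0,0,0,0.001,0.003,1]

```text
time: 11.35
ee_pos: [0.4884, 0.0895, 0.0739]
orientation: [-2.54, -1.836, -0.011]
wrist_force: [0.1, 0.6, 3.2]
opening: -0.0002
```

```bash
python3 -c "
from st import *
s=st(sp_pt(1.571,88,0,74))
z=s['ee_pos'][2]-.074;b=np.arcsin(z/.05);print('lever~',1.047-b,'knob r',45+50*np.cos(b))
"
```

```text
t 11.35 p [0.4884 0.0895 0.0739] yaw 71.7 toolz [ 0.002  0.01  -1.   ] F [0.1 0.6 3.2] open -0.0002 j6 0.39
rel pivot r 0.0827 ang 1.567
delta tool [-0.0005 -0.0053 -0.0001]
lever~ 1.0489586264662114 knob r 94.9999040945898
```

play_rows:
  deltas:
    - [0,0,0,0,-0.002,0.001,1]
    - [0,0,0,0,-0.001,0.002,1]
    - [0,0,0,0,0,0.002,1]

```text
time: 11.65
ee_pos: [0.4889, 0.09, 0.0699]
orientation: [-2.544, -1.839, -0.021]
wrist_force: [0.6, -2.2, 12.3]
opening: -0.0
```

```bash
python3 -c "
from st import *
s=st(sp_pt(1.571,88,0,74))
"
```

```text
t 11.65 p [0.4889 0.09   0.0699] yaw 71.7 toolz [ 0.01   0.009 -1.   ] F [ 0.6 -2.2 12.3] open -0.0 j6 0.39
rel pivot r 0.0823 ang 1.561
delta tool [-0.001  -0.0056 -0.0041]
```

play_rows:
  deltas:
    - [0,0,0,0,0,0.002,1]
    - [0,0,0,0,0,0.002,1]
    - [0,0,0,0,0,0.002,1]

```text
time: 11.95
ee_pos: [0.4907, 0.0901, 0.0677]
orientation: [2.545, 1.841, 0.027]
wrist_force: [-14.1, -2.3, 42.8]
opening: 0.0003
```

```bash
python3 -c "
from st import *
s=st(sp_pt(1.571,92,0,74))
d=arm.get_image('side')
p=(313,196)
c=d['img'][p[1]-60:p[1]+60,p[0]-75:p[0]+75,::-1];cv2.imwrite('pics/side8.png',cv2.resize(c,None,fx=5,fy=5,interpolation=2))
f=lambda P:((proj(d,P)-[p[0]-75,p[1]-60]+.5)*5).round().tolist()
for l in(.8,.95,1.05):print(l,'knob',f(sp_pt(1.571,45+50*np.cos(1.05-l),0,64+50*np.sin(1.05-l))))
"
```

```text
t 11.95 p [0.4907 0.0901 0.0677] yaw 71.7 toolz [ 0.014  0.01  -1.   ] F [-14.1  -2.3  42.8] open 0.0003 j6 0.39
rel pivot r 0.0807 ang 1.553
delta tool [-0.0018 -0.0112 -0.0064]
0.8 knob [286.0, 266.0]
0.95 knob [283.0, 275.0]
1.05 knob [282.0, 282.0]
```

View pics/side8.png

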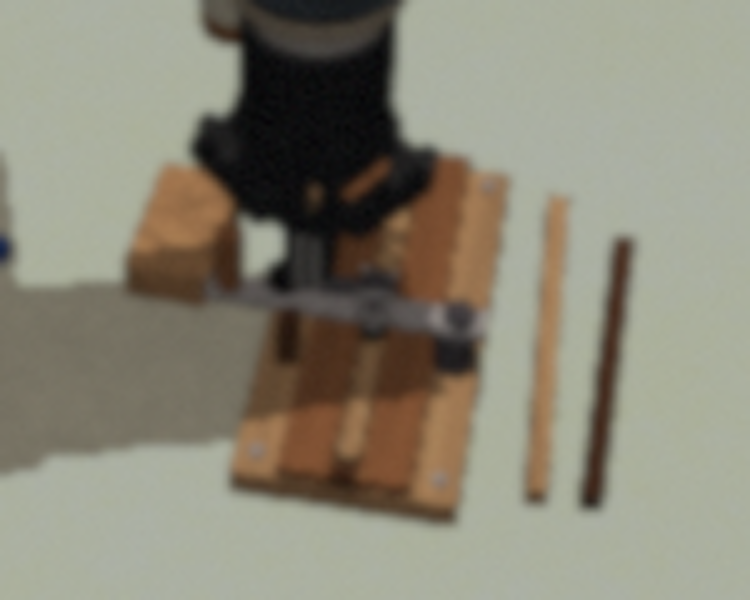

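Force has reached 43 N with the tips at rod height (~69 mm), so the lever is at its stop. I lift straight up and look.

play_rows:
  deltas:
    - [0,0,0,0,0.0,-0.003,1]
    - [0,0,0,0,0.001,-0.01,1]
    - [0,0,0,0,0,-0.03,1]
    - [0,0,0,0,0,-0.04,1]
    - [0,0,0,0.03,0,-0.03,1]
    - [0,0,0,0.05,0,0,1]
    - [0,0,0,0.04,0,0,1]
    - [0,0,0,0,0,0,1]

```text
time: 12.8
ee_pos: [0.5276, 0.2061, 0.1902]
orientation: [-2.548, -1.836, -0.028]
wrist_force: [-1.4, -1.0, 0.4]
opening: -0.0
```

```bash
python3 -c "
from st import *
s=st()
d=arm.get_image('side');np.savez('side9.npz',**d)
p=(308,200)
c=d['img'][p[1]-40:p[1]+40,p[0]-50:p[0]+50,::-1];cv2.imwrite('pics/side9.png',cv2.resize(c,None,fx=7,fy=7,interpolation=2))
f=lambda P:((proj(d,P)-[p[0]-50,p[1]-40]+.5)*7).round().tolist()
for l in(.8,.95,1.05):print(l,'knob',f(sp_pt(1.571,45+50*np.cos(1.05-l),0,64+50*np.sin(1.05-l))))
for a in (1.48,1.571):print('post',f(sp_pt(a,125,0,92)))
"
```

```text
t 12.8 p [0.5276 0.2061 0.1902] yaw 71.6 toolz [ 0.013  0.011 -1.   ] F [-1.4 -1.   0.4] open -0.0 j6 0.6
rel pivot r 0.1455 ang 0.562
0.8 knob [260.0, 204.0]
0.95 knob [256.0, 217.0]
1.05 knob [255.0, 227.0]
post [185.0, 142.0]
post [178.0, 163.0]
```

View pics/side9.png

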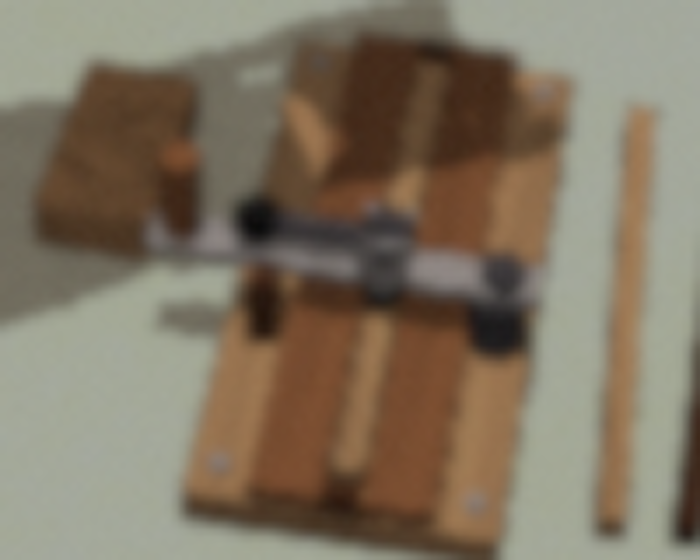

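The knob at crop (259,217) has the same ~1.4 px upward bias as the post and the earlier knob reading, which suggests it is level. I check against depth for the knob and rod, the stick pose, and the top camera.

```bash
python3 -c "
from st import *
d=dict(np.load('side9.npz'));d0=S
def jig(P):
    e=P[:2]-q[:2];c,n=np.cos(q[2]),np.sin(q[2]);return np.round([1e3*(c*e[0]+n*e[1]),1e3*(-n*e[0]+c*e[1]),1e3*P[2]],1)
o=lambda U,V:(int(round((U+.5)/7-.5+258)),int(round((V+.5)/7-.5+160)))
for nm,p in dict(knob=(259,212),knob2=(259,219),rod1=(290,221),rod2=(320,226),rod3=(345,230),post=(180,153),strap=(450,270),strapend=(215,235),stick=(350,420),floor=(100,430)).items():print(nm,jig(depthpt(d,*o(*p))))
t=arm.get_image('top');cv2.imwrite('pics/top9.png',cv2.resize(t['img'][110:250,160:310,::-1],None,fx=4,fy=4,interpolation=2))
D=np.abs(d['img'].astype(int)-d0['img']).sum(2);print(arm.get_state()['time'])
"
```

```text
knob [-47.2 -32.   73.5]
knob2 [-46.6 -34.9  72.7]
rod1 [-37.4 -24.5  64.4]
rod2 [-26.1 -28.1  66.3]
rod3 [-15.2 -30.8  71.1]
post [-81.1 -24.   92.4]
strap [ 25.6 -27.2  53. ]
strapend [-66.9 -25.6  52.2]
stick [ -1.2 -91.2  29.8]
floor [-98.1 -89.8   2.4]
12.9
```

View pics/top9.png

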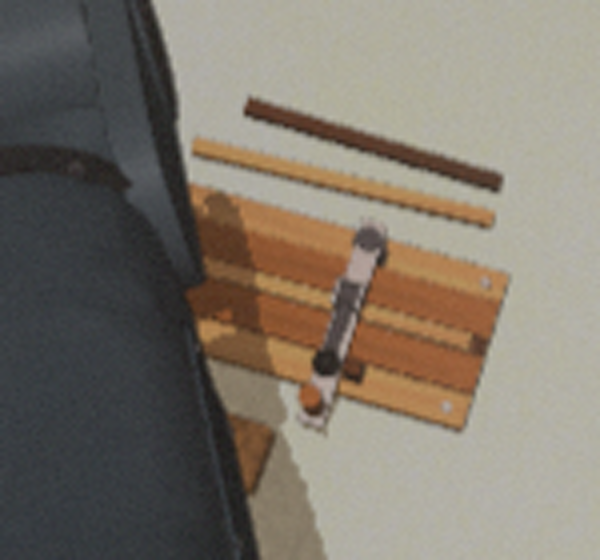

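```bash
python3 -c "
from st import *
o=lambda U,V:((U+.5)/4-.5+160,(V+.5)/4-.5+110)
P=ray(T,*o(312,398),.092);K=ray(T,*o(326,361),.070);p=J(q,45,-30,0)
for X in(P,K):
    v=X[:2]-p[:2];print(np.hypot(*v),(np.arctan2(v[1],v[0])-q[2]-np.pi/2)%6.283)
print([ (np.array(proj(T,sp_pt(a,125,0,92)))-[160,110]+.5)*4 for a in(1.48,1.571)])
"
```

```text
0.1257417415009756 1.5744055588048527
0.0947992378409193 1.5557070866106981
[array([296.16810581, 391.90368332]), array([312.2148354 , 397.27762797])]
```

Strap at 1.57 rad, knob radius 94.8 mm (95 expected when level) and knob top at 73.5 mm (74 expected). The arm is clear with about 0 N on the wrist, so I hand in.

```bash
python3 -c "
from cell import arm
print(arm.hand_in())"
```

```text
the job is handed in; nothing more can be done
None
```

The clamp is shut, and I handed the job in at about 13 s of the 48 s limit, with the arm clear of everything. `hand_in` gave no verdict, so the result rests on my own checks.

**What I did:** With shut fingers I pushed the post round its arc until it met the stop at about 47 N. I then backed off and pressed the cam lever down. Partway down the tool crept outward towards the post, so I lifted off, recentred and finished the press. It bottomed out at about 43 N.

**Last checks:**
- **Strap:** the post in the top view gives 1.574 rad, against 1.571 at the stop.
- **Lever:** the knob top is at 73.5 mm (74 expected when level) and its radius is 94.8 mm (95 expected).
- **Stick:** its top is at 29.8 mm (30 expected) and it is still in the groove at about x = −1 mm. I did not measure its position along the groove.
- **Bystanders:** in the last pictures the two spare sticks and the sanding block looked unmoved. The others were not re-measured, but the arm passed well above them.

**Disagreements and gaps:** the side camera showed points about 1.4 px too high, so I judged the lever by depth and the top view. The foot's pressing force on the stick could not be measured directly; I infer it from the lever being fully down.

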